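Get the coffee pot out from behind the jars

TASK

The little coffee pot is boxed in on the black tray by the pepper mill, the square tin and the glass jar. First move all three onto the wooden board and leave the pot where it is meanwhile; then set the pot upright in the middle of the round hot plate while the three wait on the board. Finally put the mill, the tin and the jar each back on the tray in the very spot where it stood before; tip nothing over and leave the mug, the soap bottle and the bowl alone.

Things in the scene. Friction and masses are not known exactly. Their poses are not given: they have to be found in the camera images.
- mill: dark turned-wood pepper mill, loose, 170 mm tall, about 0.22 kg: round foot 54 mm across, waist 32 mm at 85 mm up, straight round head 44 mm across from 118 to 152 mm up (grasp it at about 138 mm), small steel knob on top. Origin: centre of the underside, z up. Starts on the tray, in one of the three places around the pot.
- tin: square tea tin, grey with a dark lid, loose, 54 x 54 mm and 135 mm tall, about 0.2 kg. Origin: centre of the underside, z up, x and y square to its sides (any side pair can be grasped; about 105 mm up is good). Its sides start within 0.12 rad of the tray's. Starts on the tray, in one of the three places around the pot.
- jar: round glass storage jar with a cork lid, loose, a straight cylinder 54 mm across and 128 mm tall, about 0.26 kg (grasp about 100 mm up). Origin: centre of the underside, z up along its axis. Starts on the tray, in one of the three places around the pot.
- pot: small aluminium stovetop coffee pot, loose, 97 mm tall, 0.25 kg: foot 62 mm across; from 40 to 85 mm up a round body 52 mm across (grasp at 65 mm, fingers on its +y and -y sides), black knob on top. Black handle along its +x, to 59 mm from the axis, 40 to 84 mm up; spout along -x to 35 mm. Origin: centre of the underside, z up. Handle starts within 0.3 rad of the tray's +x.
- tray: flat black rimless tray, fixed, 200 x 230 mm, top 10 mm above the worktop. Origin: underside, 5 mm to -x of its middle; +x points away from the robot within 0.2 rad. On it stand the pot at about (32, 0) mm and, in any order, the others at (-40, 0) (room for fingers on its +y and -y sides) and (32, 74), (32, -74) (room on their +x and -x sides), some 10 mm from the pot.
- hob: white portable electric cooker, cold, fixed, 200 x 210 mm, with one round dark hot plate 145 mm across in its middle, the plate's top 50 mm above the worktop; a black knob on its side towards the robot. Origin: on the worktop under the centre of the hot plate, z up.
- board: light wooden chopping board, fixed, 210 (x) x 220 (y) x 15 mm; its top is 15 mm above the worktop. It starts empty. Origin: centre of its underside, x and y along its sides. Tray, cooker and board lie left, middle and right in any order.
- mug: blue mug 76 mm across and 90 mm tall, bystander beyond the work, leave it alone. Origin: centre of the underside.
- soap: green soap bottle 56 mm across and 160 mm tall, bystander beyond the work, leave it alone. Origin: centre of the underside.
- bowl: white bowl 110 mm across and 45 mm tall, bystander beyond the work, leave it alone. Origin: centre of the underside.
Not all that is in view belongs to the job. What is shaped like the tin but purple is not meant.

How it is judged:
By the outcome, as a careful person would: the job done as asked, in the order asked, and still so for the second after the job is handed in, with the robot touching nothing.
It also fails if it takes over 147 s, if anything falls off the work surface, if the arm or the gripper's body presses on something with over 40 N, if the wrist force passes 120 N, or if a joint passes its speed limit or range.

ROBOT

A 6-joint arm with a two-finger parallel gripper is mounted at the origin on the work surface. World frame = base frame: x ahead of the robot, y to its left, z up, the work surface at z = 0. Lengths are in mm, angles in rad, forces in N, time in s.
With the tool pointing down it reaches from about 350 to 875 mm from the base axis. Payload 4.2 kg.
Tool frame: the origin (TCP) lies at the very end of the fingers, on their centre line; the grasp point (between the pads) lies 19 mm behind it; z points along the fingers, y is the line along which they close (so a half turn about z gives the same grasp; the last joint's range is limited). The gripper opens to 85 mm and grips with 20 to 120 N. Pads are 22 mm wide; open, the fingers measure 114 mm over their backs; the gripper's body (76 mm by 85 mm) begins 54 mm behind the grasp point. The pads swing forward as they close: fully open they stand 13 mm farther back than shut.
Start: joints at [-0.926, 0.385, 0.008, 0, -1.194, -0.259], TCP at [235.201, -579.033, 231.312] pointing down, gripper open.
Joint ranges: [-3.14, 3.14], [-1.21, 2.06], [-1.07, 1.41], [-3.16, 2.05], [-2.99, -0.16], [-3.1, 3.1]. Speed limits (rad/s): [2.79, 2.79, 3.14, 3.14, 3.14, 3.14].

INTERFACE

Orientations are given as a unit quaternion [x, y, z, w].
In Python, from bench import arm, optics gives the robot as it stands. The module is installed in compiled form; this text tells all that it offers.
- The arm moves only by the tool step_arm, never from a script. Its argument "motion" is a list of rows, each an object with "dr": the turn, a rotation vector about the tool's x, y, z in units of 8 degrees (1.0 is 8 degrees), a list of three; "slide": the shift along the tool's x, y, z in mm, a list of three; "jaw": the finger opening in mm, from 0 to 85.4. A call has exactly 8 rows; each row is the pose to reach, as a shift and turn from the pose commanded when the call began, along the tool's axes at that moment; what a row does not reach only later rows make up. A row lasts 1/8 s, in which the tool goes at most 62.5 mm and 10.7 degrees, less where a joint would pass 70% of its speed; a pose out of reach is approached as far as the arm can. A call with a gripper value outside its range is refused whole. The fingers move at their own pace and stop on an object; the grip force is fixed at half the most. Time passes only in rows, so rows that repeat a pose let the fingers close, or fill a call up. It gives the time, the measured TCP pose, the force, the opening and the grip force at its end, in the units of the state.
- arm.read_state(): the state, without advancing time (a new reading comes with each control period).
- optics.get_image(name): name is "side" or "top" or "wrist"; returns the picture (400x640x3 uint8, blue, green, red); there is no depth.
- optics.camera_info(name): a dict with "camera_matrix" (3x3 intrinsics, pixels), "view" (4x4, takes a point from world to camera coordinates); the wrist camera has in their place "T_tool_cam" (4x4, takes a point from camera to tool coordinates, whose origin is the TCP and whose axes are the flange's). Camera axes: x right, y up, looking along -z (the intrinsics and any distortion apply to the point x, -y, -z); pixel columns grow to the right and rows downward; lengths in mm; the calibration is good to about 2 mm. A picture is of the moment at which its call begins: read the wrist's pose just before it. camera_info takes no time and is no camera call.
- arm.job_done(): hands the job in; it is judged then, once.
The state is a dict: "clock": time; "joints": joint angles; "joint_vel": joint speeds; "joint_efforts": joint torques, N m; "position": TCP position; "ee_rot": TCP orientation; "contact_force": force on the tool from outside, world axes, zero at the start; "wrist_torque": the same for the moment, N m; "gripper_width": finger opening in mm; "grasp_force": force on a finger pad.
Only numpy, scipy, OpenCV 4.12 (cv2) and the standard library are available. Lean on these libraries where they do the work, as an engineer would, in place of code of your own. Each camera call takes 0.05 s, during which the arm holds its last target. There are 200 camera calls.

## Working session

There is one attempt and no reset: what is moved stays moved. The work goes in short steps, Python scripts to look and compute and a tool call to move; the robot and the scene stay as the last step left them, time stands still between calls to the robot, and variables do not carry over. Pictures are saved under pics/ and viewed, at most 14 in all, crops included, and the job is handed in when it is done.

Besides the shell and the picture viewer there is one more tool, called after "Emit:" as name([rows], argument=value, ...), one row to a line, values as JSON. step_arm: Moves the arm, as the interface text tells. Its arguments: {"type":"object","properties":{"motion":{"type":"array","items":{"type":"object","properties":{"dr":{"type":"array","items":{"type":"number"}},"slide":{"type":"array","items":{"type":"number"}},"jaw":{"type":"number"}}}}},"required":["motion"]}

```bash
mkdir -p pics; python3 - <<'E'
from bench import arm, optics
import cv2
s=arm.read_state()
print({k:s[k] for k in('clock','position','ee_rot','gripper_width')})
for n in('top','side'):
    cv2.imwrite(f'pics/{n}0.png',optics.get_image(n)); print(n,optics.camera_info(n))
print(optics.camera_info('wrist'))
E
```

```text
{'clock': 0.0, 'position': array([ 234.96652445, -578.50784014,  230.19314836]), 'ee_rot': array([-1.91592246e-01,  9.81473973e-01,  1.09054433e-03, -2.49989414e-04]), 'gripper_width': 85.41462129655537}
top {'camera_matrix': array([[380.18445371,   0.        , 317.96587653],
       [  0.        , 380.18445371, 194.60589734],
       [  0.        ,   0.        ,   1.        ]]), 'view': array([[-2.47512718e-02, -9.99617828e-01, -1.23114714e-02,
        -8.62555630e-01],
       [ 9.98256874e-01, -2.53738515e-02,  5.32858449e-02,
        -5.68698027e+02],
       [-5.35778700e-02, -1.09711186e-02,  9.98503403e-01,
        -1.19550003e+03],
       [ 0.00000000e+00,  0.00000000e+00,  0.00000000e+00,
         1.00000000e+00]])}
side {'camera_matrix': array([[362.94163068,   0.        , 317.24844237],
       [  0.        , 362.94163068, 203.97389643],
       [  0.        ,   0.        ,   1.        ]]), 'view': array([[-9.34608853e-01, -3.54989768e-01, -2.21033152e-02,
         5.20379729e+02],
       [ 2.11153983e-01, -6.03782580e-01,  7.68674568e-01,
        -1.72840144e+02],
       [-2.86217203e-01,  7.13742854e-01,  6.39258048e-01,
        -7.38494602e+02],
       [ 0.00000000e+00,  0.00000000e+00,  0.00000000e+00,
         1.00000000e+00]])}
{'camera_matrix': array([[317.92935753,   0.        , 319.16848378],
       [  0.        , 317.92935753, 202.19227305],
       [  0.        ,   0.        ,   1.        ]]), 'T_tool_cam': array([[ 1.50589397e-04,  9.64290423e-01,  2.64847045e-01,
         6.73015281e+01],
       [ 9.99999982e-01, -1.75050103e-04,  6.87556983e-05,
         1.91254751e-01],
       [ 1.12661964e-04,  2.64847030e-01, -9.64290432e-01,
        -1.43024455e+02],
       [ 0.00000000e+00,  0.00000000e+00,  0.00000000e+00,
         1.00000000e+00]])}
```

View pics/top0.png

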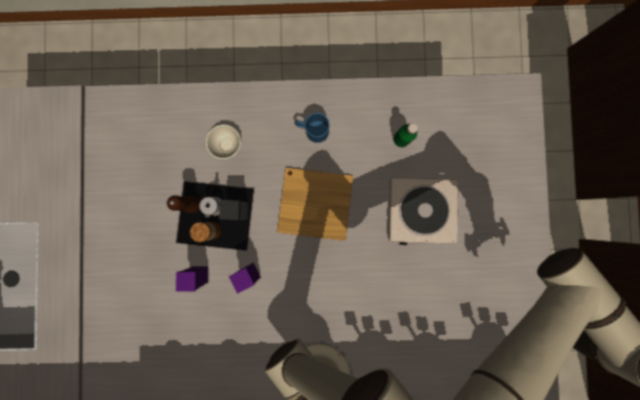

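View pics/side0.png

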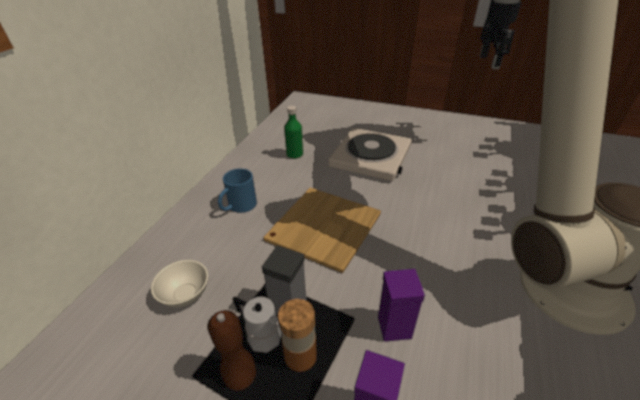

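The tray is at the left at about (215,215), the board in the middle at (315,203) and the hob at the right at (424,210). The mill is at (185,203), the pot at (208,205), the jar near the robot at (203,231) and the dark-lidded tin at (233,205). The purple boxes at (190,280) and (243,278) are not meant. I'll confirm in an enlarged crop.

```bash
python3 - <<'E'
import cv2
i=cv2.imread('pics/top0.png')
a=cv2.resize(i[165:265,155:265],None,fx=5,fy=5,interpolation=cv2.INTER_CUBIC)
cv2.imwrite('pics/trayc.png',cv2.convertScaleAbs(a,alpha=1.8,beta=10))
b=cv2.resize(i[155:255,270:470],None,fx=4,fy=4,interpolation=cv2.INTER_CUBIC)
cv2.imwrite('pics/bhc.png',b)
E
```

```text
(no output)
```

View pics/trayc.png

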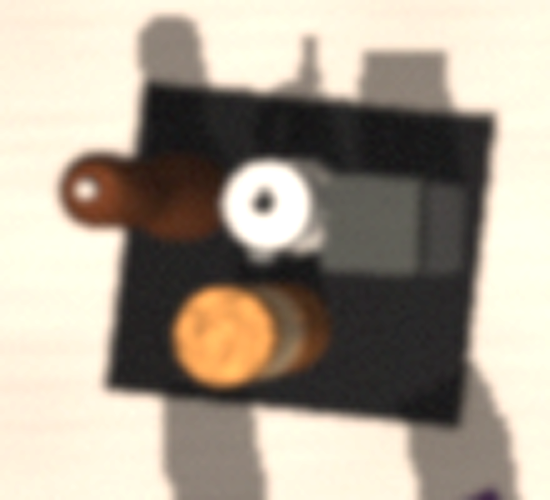

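View pics/bhc.png

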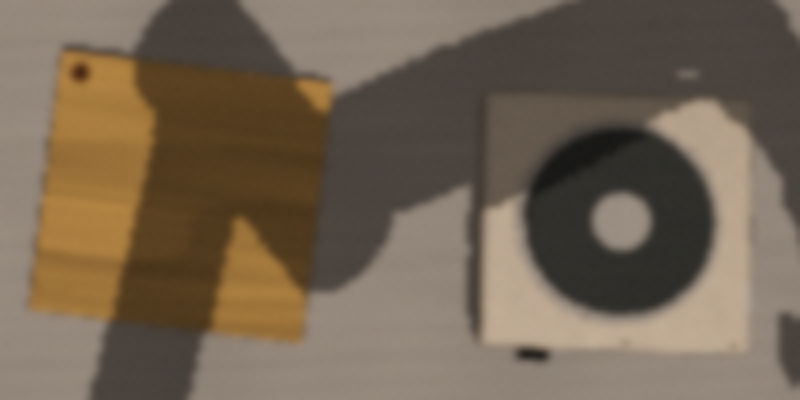

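Mill at the left, pot (white top) in the middle, jar with its cork lid at the near side, grey tin at the right. Its lid spans crop x 322–418, y 175–273. The tray corners are (147,83), (495,117), (460,425), (108,388). On the second crop the board corners are (62,47), (330,80), (302,342), (30,310) and the hot plate centre is (620,221).

```bash
cat > h.py <<'E'
import numpy as np, cv2
from scipy.spatial.transform import Rotation as R
from bench import arm, optics
def ray(name,uv,z,T=None):
    c=optics.camera_info(name); K=c['camera_matrix']
    V=c['view'] if T is None else np.linalg.inv(T@c['T_tool_cam'])
    M=np.linalg.inv(V); d=np.linalg.inv(K)@[uv[0],uv[1],1]; d=M[:3,:3]@(d*[1,-1,-1]); o=M[:3,3]
    return o+d*(z-o[2])/d[2]
def pose():
    s=arm.read_state(); T=np.eye(4); T[:3,:3]=R.from_quat(s['ee_rot']).as_matrix(); T[:3,3]=s['position']; return T
def move(p,yaw,T=None):
    "slide, dr for tool pointing down with tool y at angle yaw (world), TCP at p"
    T=pose() if T is None else T
    y=np.array([np.cos(yaw),np.sin(yaw),0]); z=np.array([0,0,-1.]); best=None
    for s in(1,-1):
        G=np.c_[np.cross(s*y,z),s*y,z]; r=R.from_matrix(T[:3,:3].T@G).as_rotvec()
        if best is None or np.linalg.norm(r)<np.linalg.norm(best): best=r
    return (T[:3,:3].T@(np.array(p)-T[:3,3])).round(1), (best/np.radians(8)).round(2)
E
python3 - <<'E'
from h import *
t=lambda u,v,z:ray('top',(155+(u+.5)/5-.5,165+(v+.5)/5-.5),z)[:2]
b=lambda u,v,z:ray('top',(270+(u+.5)/4-.5,155+(v+.5)/4-.5),z)[:2]
np.set_printoptions(precision=1,suppress=True)
C=np.array([t(*p,10) for p in((147,83),(495,117),(460,425),(108,388))]); print(C,C.mean(0))
print([np.linalg.norm(C[i]-C[i-1]) for i in range(4)])
e=(C[0]-C[3]+C[1]-C[2]); yaw=np.arctan2(e[1],e[0]); print('tray yaw',yaw)
o=C.mean(0); X=np.array([np.cos(yaw),np.sin(yaw)]); Y=np.array([-X[1],X[0]]); o=o-5*X
print('exp',[(n,o+a*X+c*Y) for n,a,c in(('pot',32,0),('near',-40,0),('L',32,74),('Rr',32,-74))])
print('mill',t(85,188,180),'jar',t(225,335,138),'pot',t(264,203,107),'tin',t(370,223,145))
B=np.array([b(*p,15) for p in((62,47),(330,80),(302,342),(30,310))]); print(B,B.mean(0)); e=B[0]-B[3]+B[1]-B[2]; print('board yaw',np.arctan2(e[1],e[0]),[np.linalg.norm(B[i]-B[i-1]) for i in range(4)])
print('hob',b(620,221,50))
T=pose(); print(T)
E
```

```text
[[622.9 414.9]
 [595.2 190.8]
 [399.4 216.2]
 [428.2 441. ]] [511.4 315.7]
[np.float64(196.45290506387806), np.float64(225.74577586880875), np.float64(197.450791211314), np.float64(226.63193682815213)]
tray yaw -0.13121975838459543
exp [('pot', array([538.2, 312.2])), ('near', array([466.8, 321.6])), ('L', array([547.9, 385.6])), ('Rr', array([528.5, 238.8]))]
mill [548.9 387.5] jar [464.7 324.2] pot [540.6 310.6] tin [526.4 238.6]
[[ 661.6   87.7]
 [ 629.6 -125.7]
 [ 422.2  -97.4]
 [ 452.6  117.4]] [541.5  -4.5]
board yaw -0.13811807623872369 [np.float64(211.08815394612887), np.float64(215.7827105375377), np.float64(209.22691061765366), np.float64(216.90314432709948)]
hob [ 511.3 -342.3]
[[  -0.9   -0.4   -0.   235. ]
 [  -0.4    0.9    0.  -578.6]
 [   0.     0.    -1.   230.3]
 [   0.     0.     0.     1. ]]
```

```bash
python3 - <<'E'
from h import *
print(move((430,-130,300),1.7))
T=np.eye(4);y=1.7;T[:3,:3]=np.array([[-np.sin(y),np.cos(y),0],[np.cos(y),np.sin(y),0],[0,0,-1]]);T[:3,3]=(430,-130,300)
print(move((430,310,320),1.44,T))
E
```

```text
(array([-349.4,  342.4,  -69. ]), array([ 0.01, -0.  ,  1.84]))
(array([-56.7, 436.3, -20. ]), array([0.  , 0.  , 1.86]))
```

Emit:
step_arm([
  {"dr": [0, 0, 0.2], "slide": [-40, 40, -10], "jaw": 85},
  {"dr": [0, 0, 0.5], "slide": [-85, 83, -20], "jaw": 85},
  {"dr": [0, 0, 0.8], "slide": [-130, 127, -30], "jaw": 85},
  {"dr": [0, 0, 1.0], "slide": [-175, 170, -40], "jaw": 85},
  {"dr": [0, 0, 1.3], "slide": [-220, 214, -50], "jaw": 85},
  {"dr": [0, 0, 1.5], "slide": [-263, 257, -55], "jaw": 85},
  {"dr": [0, 0, 1.7], "slide": [-306, 300, -62], "jaw": 85},
  {"dr": [0, 0, 1.84], "slide": [-349, 342, -69], "jaw": 85},
])

```text
clock: 1.1
position: [430.0, -128.8, 300.5]
ee_rot: [-0.064, 0.998, 0.0, 0.0]
contact_force: [1.1, -0.1, 0.8]
gripper_width: 85.2
grasp_force: 0.0
```

Emit:
step_arm([
  {"dr": [0, 0, 0.2], "slide": [-7, 55, -3], "jaw": 85},
  {"dr": [0, 0, 0.5], "slide": [-14, 110, -5], "jaw": 85},
  {"dr": [0, 0, 0.8], "slide": [-21, 165, -8], "jaw": 85},
  {"dr": [0, 0, 1.0], "slide": [-28, 220, -10], "jaw": 85},
  {"dr": [0, 0, 1.3], "slide": [-35, 275, -13], "jaw": 85},
  {"dr": [0, 0, 1.6], "slide": [-42, 330, -15], "jaw": 85},
  {"dr": [0, 0, 1.86], "slide": [-50, 385, -18], "jaw": 85},
  {"dr": [0, 0, 1.86], "slide": [-57, 436, -20], "jaw": 85},
])

```text
clock: 2.1
position: [429.8, 310.7, 320.1]
ee_rot: [0.065, 0.998, -0.0, -0.0]
contact_force: [0.6, 0.0, 1.1]
gripper_width: 85.2
grasp_force: 0.0
```

```bash
python3 - <<'E'
from h import *
T=pose(); np.save('T1.npy',T); i=optics.get_image('wrist')
cv2.imwrite('pics/w1.png',cv2.convertScaleAbs(i,alpha=1.4,beta=10)); s=arm.read_state(); print(T.round(2),s['joints'],s['clock'])
E
```

```text
[[-9.9000e-01  1.3000e-01 -0.0000e+00  4.2982e+02]
 [ 1.3000e-01  9.9000e-01 -0.0000e+00  3.1069e+02]
 [ 0.0000e+00 -0.0000e+00 -1.0000e+00  3.2009e+02]
 [ 0.0000e+00  0.0000e+00  0.0000e+00  1.0000e+00]] [ 9.36415707e-01  1.76518131e-01 -6.22709465e-02 -3.72091357e-04
 -1.33063974e+00 -2.63433999e+00] 2.15
```

View pics/w1.png

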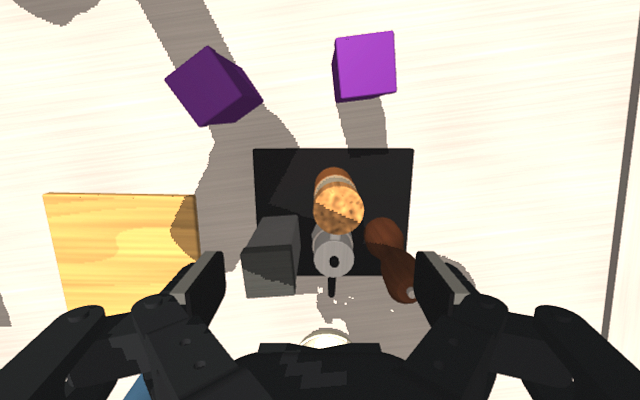

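The wrist view is turned: up is towards the robot, right is +y. The jar lid centre is at (338,209), the pot knob at (334,262), the tin lid centre at about (270,273) and the mill knob at (410,293). The near tray corners are at (253,149) and (413,149). The two purple boxes at (213,86) and (365,65) are excluded.

```bash
python3 - <<'E'
from h import *
np.set_printoptions(precision=1,suppress=True)
T=np.load('T1.npy'); w=lambda u,v,z:ray('wrist',(u,v),z,T)[:2]
print('jar',w(338,209,138),'pot',w(334,262,107),'mill',w(410,293,180),'tin',w(269.5,273,145),'corners',w(253,149,10),w(413,149,10))
a,b=w(243,249,145),w(296,250,145); d=b-a; print('tin yaw edge',np.arctan2(-d[0],d[1]),np.linalg.norm(d))
i=cv2.imread('pics/w1.png')[190:320,225:425]
cv2.imwrite('pics/w1c.png',cv2.resize(cv2.convertScaleAbs(i,alpha=1.5,beta=20),None,fx=4,fy=4,interpolation=cv2.INTER_CUBIC))
E
```

```text
jar [461.6 326.7] pot [537.6 314.8] mill [545.4 387.3] tin [523.  243.1] corners [396.9 220.5] [426.2 444.7]
tin yaw edge -0.15038881592942796 57.30941008456316
```

View pics/w1c.png

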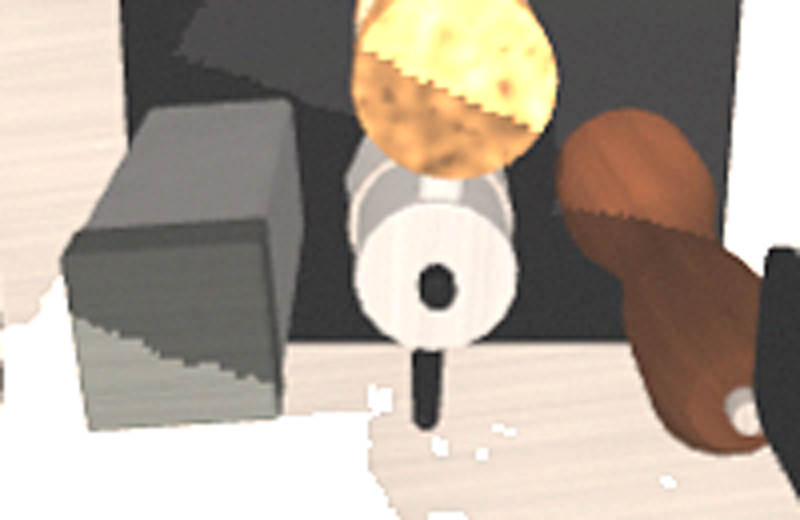

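The enlarged crop confirms the set. The grey tin's lid corners are (68,258), (268,240), (282,415), (90,430), so it is turned +0.09 rad against the tool. The pot knob is at (437,287) with the handle pointing away, and the cork jar and wooden mill are clear. Both cameras agree to about 4 mm, so I average them: jar (463,325), tin (524,241), mill (547,387), pot (539,313). Next is the jar.

Emit:
step_arm([
  {"dr": [0, 0, 0], "slide": [-15, 10, 30], "jaw": 85},
  {"dr": [0, 0, 0], "slide": [-31, 19, 70], "jaw": 85},
  {"dr": [0, 0, 0], "slide": [-31, 19, 115], "jaw": 85},
  {"dr": [0, 0, 0], "slide": [-31, 19, 155], "jaw": 85},
  {"dr": [0, 0, 0], "slide": [-31, 19, 190], "jaw": 85},
  {"dr": [0, 0, 0], "slide": [-31, 19, 215], "jaw": 85},
  {"dr": [0, 0, 0], "slide": [-31, 19, 229], "jaw": 85},
  {"dr": [0, 0, 0], "slide": [-31, 19, 229], "jaw": 85},
])

```text
clock: 3.15
position: [463.3, 323.2, 90.5]
ee_rot: [0.065, 0.998, -0.001, -0.001]
contact_force: [0.5, 0.2, 0.8]
gripper_width: 85.1
grasp_force: 0.0
```

Emit:
step_arm([
  {"dr": [0, 0, 0], "slide": [0, 0, 0], "jaw": 70},
  {"dr": [0, 0, 0], "slide": [0, 0, 0], "jaw": 65},
  {"dr": [0, 0, 0], "slide": [0, 0, 0], "jaw": 60},
  {"dr": [0, 0, 0], "slide": [0, 0, 0], "jaw": 56},
  {"dr": [0, 0, 0], "slide": [0, 0, 0], "jaw": 52},
  {"dr": [0, 0, 0], "slide": [0, 0, 0], "jaw": 48},
  {"dr": [0, 0, 0], "slide": [0, 0, 0], "jaw": 48},
  {"dr": [0, 0, 0], "slide": [0, 0, 0], "jaw": 48},
])

```text
clock: 4.15
position: [464.2, 324.5, 92.3]
ee_rot: [0.065, 0.998, 0.001, 0.001]
contact_force: [-0.6, 1.6, 5.3]
gripper_width: 53.0
grasp_force: 61.6
```

```bash
cat >> h.py <<'E'
import json
def mk(x,y,z,yaw):
    T=np.eye(4); T[:3,:3]=np.array([[-np.sin(yaw),np.cos(yaw),0],[np.cos(yaw),np.sin(yaw),0],[0,0,-1]]); T[:3,3]=(x,y,z); return T
def led(*calls):
    "apply final rows (slide,drz) to commanded-pose ledger; returns T"
    L=json.load(open('led.json')); L+=[list(c) for c in calls]; json.dump(L,open('led.json','w'))
    T=mk(235.201,-579.033,231.312,np.pi-.926-.259)
    for s,r in L:
        D=np.eye(4); D[:3,:3]=R.from_rotvec([0,0,r*np.radians(8)]).as_matrix(); D[:3,3]=s; T=T@D
    return T
def show(T): print(T[:3,3].round(1),'yaw',round(np.arctan2(T[1,1],T[0,1])%(2*np.pi),4))
E
echo '[]'>led.json
python3 - <<'E'
from h import *
T=led(((-349,342,-69),1.84),((-57,436,-20),1.86),((-31,19,229),0)); show(T); show(pose())
print(move((485.5,5,T[2,3]+5.5),np.arctan2(T[1,1],T[0,1]),T))
E
```

```text
[463.6 323.7  91.3] yaw 1.44
[464.2 324.5  92.3] yaw 1.4404
(array([ -63.3, -313.1,   -5.5]), array([0., 0., 0.]))
```

Emit:
step_arm([
  {"dr": [0, 0, 0], "slide": [0, 0, -35], "jaw": 48},
  {"dr": [0, 0, 0], "slide": [0, 0, -85], "jaw": 48},
  {"dr": [0, 0, 0], "slide": [-3, -15, -130], "jaw": 48},
  {"dr": [0, 0, 0], "slide": [-12, -60, -160], "jaw": 48},
  {"dr": [0, 0, 0], "slide": [-24, -118, -165], "jaw": 48},
  {"dr": [0, 0, 0], "slide": [-36, -176, -165], "jaw": 48},
  {"dr": [0, 0, 0], "slide": [-48, -234, -165], "jaw": 48},
  {"dr": [0, 0, 0], "slide": [-58, -285, -165], "jaw": 48},
])

```text
clock: 5.15
position: [482.0, 31.1, 254.5]
ee_rot: [0.066, 0.998, -0.001, -0.002]
contact_force: [0.8, 0.1, -2.8]
gripper_width: 52.8
grasp_force: 63.8
```

Emit:
step_arm([
  {"dr": [0, 0, 0], "slide": [-4, -22, 20], "jaw": 48},
  {"dr": [0, 0, 0], "slide": [-5, -28, 60], "jaw": 48},
  {"dr": [0, 0, 0], "slide": [-5, -28, 100], "jaw": 48},
  {"dr": [0, 0, 0], "slide": [-5, -28, 130], "jaw": 48},
  {"dr": [0, 0, 0], "slide": [-5, -28, 148], "jaw": 48},
  {"dr": [0, 0, 0], "slide": [-5, -28, 156], "jaw": 48},
  {"dr": [0, 0, 0], "slide": [-5, -28, 160], "jaw": 48},
  {"dr": [0, 0, 0], "slide": [-5, -28, 160], "jaw": 48},
])

```text
clock: 6.15
position: [484.7, 4.7, 97.2]
ee_rot: [0.065, 0.998, -0.001, -0.001]
contact_force: [-2.1, -1.1, 3.9]
gripper_width: 53.3
grasp_force: 64.0
```

Emit:
step_arm([
  {"dr": [0, 0, 0], "slide": [0, 0, 0], "jaw": 54},
  {"dr": [0, 0, 0], "slide": [0, 0, 0], "jaw": 60},
  {"dr": [0, 0, 0], "slide": [0, 0, 0], "jaw": 85},
  {"dr": [0, 0, 0], "slide": [0, 0, 0], "jaw": 85},
  {"dr": [0, 0, 0], "slide": [0, 0, 0], "jaw": 85},
  {"dr": [0, 0, 0], "slide": [0, 0, -35], "jaw": 85},
  {"dr": [0, 0, 0], "slide": [0, 0, -85], "jaw": 85},
  {"dr": [0, 0, 0], "slide": [0, 0, -135], "jaw": 85},
])

```text
clock: 7.15
position: [484.9, 5.0, 232.7]
ee_rot: [0.065, 0.998, -0.0, -0.0]
contact_force: [0.3, 1.1, -0.7]
gripper_width: 85.3
grasp_force: 0.0
```

```bash
python3 - <<'E'
from h import *
T=led(((-58,-285,-165),0),((-5,-28,160),0),((0,0,-135),0)); show(T); show(pose())
print(move((524.5,241,255),np.pi-.04,T))
T2=mk(524.5,241,255,np.pi-.04)
cv2.imwrite('pics/w2.png',cv2.convertScaleAbs(optics.get_image('side'),alpha=1.3))
E
```

```text
[485.2   5.1 231.3] yaw 1.44
[484.9   5.  232.7] yaw 1.44
(array([ -8.2, 239. , -23.7]), array([ 0. ,  0. , 10.6]))
```

View pics/w2.png

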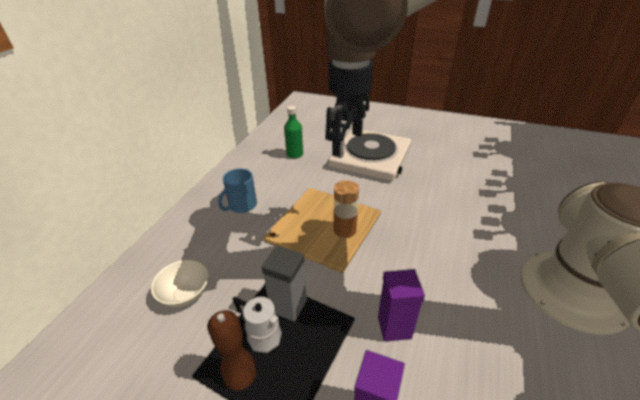

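Emit:
step_arm([
  {"dr": [0, 0, -1.3], "slide": [0, 20, -10], "jaw": 85},
  {"dr": [0, 0, -2.6], "slide": [0, 50, -20], "jaw": 85},
  {"dr": [0, 0, -3.9], "slide": [-2, 85, -24], "jaw": 85},
  {"dr": [0, 0, -5.2], "slide": [-4, 120, -24], "jaw": 85},
  {"dr": [0, 0, -6.5], "slide": [-5, 155, -24], "jaw": 85},
  {"dr": [0, 0, -7.8], "slide": [-6, 190, -24], "jaw": 85},
  {"dr": [0, 0, -9.1], "slide": [-8, 220, -24], "jaw": 85},
  {"dr": [0, 0, -10.4], "slide": [-8, 239, -24], "jaw": 85},
])

```text
clock: 8.2
position: [524.4, 242.4, 254.6]
ee_rot: [-0.616, 0.788, 0.0, -0.0]
contact_force: [-0.5, -0.9, -0.2]
gripper_width: 84.7
grasp_force: 0.0
```

Emit:
step_arm([
  {"dr": [0, 0, -1.3], "slide": [0, 0, 0], "jaw": 85},
  {"dr": [0, 0, -1.5], "slide": [0, 0, 15], "jaw": 85},
  {"dr": [0, 0, -1.5], "slide": [0, 0, 50], "jaw": 85},
  {"dr": [0, 0, -1.5], "slide": [0, 0, 90], "jaw": 85},
  {"dr": [0, 0, -1.5], "slide": [0, 0, 125], "jaw": 85},
  {"dr": [0, 0, -1.5], "slide": [0, 0, 150], "jaw": 85},
  {"dr": [0, 0, -1.5], "slide": [0, 0, 159], "jaw": 85},
  {"dr": [0, 0, -1.5], "slide": [0, 0, 159], "jaw": 85},
])

```text
clock: 9.2
position: [524.1, 240.6, 95.8]
ee_rot: [-0.692, 0.722, -0.0, -0.001]
contact_force: [-1.2, -0.5, 0.2]
gripper_width: 84.5
grasp_force: 0.0
```

Emit:
step_arm([
  {"dr": [0, 0, 0], "slide": [0, 0, 0], "jaw": 70},
  {"dr": [0, 0, 0], "slide": [0, 0, 0], "jaw": 65},
  {"dr": [0, 0, 0], "slide": [0, 0, 0], "jaw": 60},
  {"dr": [0, 0, 0], "slide": [0, 0, 0], "jaw": 56},
  {"dr": [0, 0, 0], "slide": [0, 0, 0], "jaw": 52},
  {"dr": [0, 0, 0], "slide": [0, 0, 0], "jaw": 48},
  {"dr": [0, 0, 0], "slide": [0, 0, 0], "jaw": 48},
  {"dr": [0, 0, 0], "slide": [0, 0, 0], "jaw": 48},
])

```text
clock: 10.2
position: [524.8, 241.3, 96.9]
ee_rot: [-0.693, 0.721, -0.0, 0.001]
contact_force: [-0.0, -0.6, 5.6]
gripper_width: 53.4
grasp_force: 63.4
```

```bash
python3 - <<'E'
from h import *
T=led(((-8,239,-24),-10.4),((0,0,159),-1.5)); show(T); show(pose()); print(arm.read_state()['joints'].round(2))
print(move((576,-73,T[2,3]+5.5),np.arctan2(T[1,1],T[0,1]),T))
E
```

```text
[524.3 241.   96.3] yaw 3.1015
[524.8 241.3  96.9] yaw 3.1018
[ 0.71  0.43 -0.29  0.   -0.85 -0.75]
(array([311.7, -64.2,  -5.5]), array([ 0.,  0., -0.]))
```

Emit:
step_arm([
  {"dr": [0, 0, 0], "slide": [0, 0, -35], "jaw": 48},
  {"dr": [0, 0, 0], "slide": [0, 0, -85], "jaw": 48},
  {"dr": [0, 0, 0], "slide": [15, -3, -130], "jaw": 48},
  {"dr": [0, 0, 0], "slide": [60, -12, -160], "jaw": 48},
  {"dr": [0, 0, 0], "slide": [118, -24, -165], "jaw": 48},
  {"dr": [0, 0, 0], "slide": [176, -36, -165], "jaw": 48},
  {"dr": [0, 0, 0], "slide": [234, -48, -165], "jaw": 48},
  {"dr": [0, 0, 0], "slide": [285, -59, -165], "jaw": 48},
])

```text
clock: 11.2
position: [570.8, -47.9, 259.6]
ee_rot: [-0.693, 0.721, 0.001, -0.001]
contact_force: [0.9, -0.7, -2.4]
gripper_width: 53.0
grasp_force: 63.5
```

Emit:
step_arm([
  {"dr": [0, 0, 0], "slide": [22, -4, 20], "jaw": 48},
  {"dr": [0, 0, 0], "slide": [27, -5, 60], "jaw": 48},
  {"dr": [0, 0, 0], "slide": [27, -5, 100], "jaw": 48},
  {"dr": [0, 0, 0], "slide": [27, -5, 130], "jaw": 48},
  {"dr": [0, 0, 0], "slide": [27, -5, 148], "jaw": 48},
  {"dr": [0, 0, 0], "slide": [27, -5, 156], "jaw": 48},
  {"dr": [0, 0, 0], "slide": [27, -5, 160], "jaw": 48},
  {"dr": [0, 0, 0], "slide": [27, -5, 160], "jaw": 48},
])

```text
clock: 12.2
position: [576.0, -73.2, 102.0]
ee_rot: [-0.693, 0.721, -0.0, 0.0]
contact_force: [-0.6, 0.1, -0.1]
gripper_width: 53.6
grasp_force: 63.3
```

Emit:
step_arm([
  {"dr": [0, 0, 0], "slide": [0, 0, 0], "jaw": 54},
  {"dr": [0, 0, 0], "slide": [0, 0, 0], "jaw": 60},
  {"dr": [0, 0, 0], "slide": [0, 0, 0], "jaw": 85},
  {"dr": [0, 0, 0], "slide": [0, 0, 0], "jaw": 85},
  {"dr": [0, 0, 0], "slide": [0, 0, 0], "jaw": 85},
  {"dr": [0, 0, 0], "slide": [0, 0, -35], "jaw": 85},
  {"dr": [0, 0, 0], "slide": [0, 0, -85], "jaw": 85},
  {"dr": [0, 0, 0], "slide": [0, 0, -135], "jaw": 85},
])

```text
clock: 13.2
position: [575.5, -73.3, 237.6]
ee_rot: [-0.693, 0.721, 0.0, -0.0]
contact_force: [1.0, -0.3, -1.4]
gripper_width: 84.9
grasp_force: 0.0
```

```bash
python3 - <<'E'
from h import *
T=led(((285,-59,-165),0),((27,-5,160),0),((0,0,-135),0)); show(T); show(pose())
print(move((547,387.4,280),np.pi-.131,T))
E
```

```text
[575.8 -73.3 236.3] yaw 3.1015
[575.5 -73.3 237.6] yaw 3.1016
(array([-459.2,   47.2,  -43.7]), array([0.  , 0.  , 0.65]))
```

Emit:
step_arm([
  {"dr": [0, 0, 0], "slide": [-40, 4, -15], "jaw": 85},
  {"dr": [0, 0, 0.2], "slide": [-100, 10, -35], "jaw": 85},
  {"dr": [0, 0, 0.4], "slide": [-160, 16, -44], "jaw": 85},
  {"dr": [0, 0, 0.65], "slide": [-220, 23, -44], "jaw": 85},
  {"dr": [0, 0, 0.65], "slide": [-280, 29, -44], "jaw": 85},
  {"dr": [0, 0, 0.65], "slide": [-340, 35, -44], "jaw": 85},
  {"dr": [0, 0, 0.65], "slide": [-400, 41, -44], "jaw": 85},
  {"dr": [0, 0, 0.65], "slide": [-459, 47, -44], "jaw": 85},
])

```text
clock: 14.2
position: [546.7, 389.2, 280.4]
ee_rot: [-0.659, 0.752, -0.0, 0.0]
contact_force: [1.6, 0.1, 0.2]
gripper_width: 85.3
grasp_force: 0.0
```

Emit:
step_arm([
  {"dr": [0, 0, 0], "slide": [0, 0, 0], "jaw": 85},
  {"dr": [0, 0, 0], "slide": [0, 0, 30], "jaw": 85},
  {"dr": [0, 0, 0], "slide": [0, 0, 70], "jaw": 85},
  {"dr": [0, 0, 0], "slide": [0, 0, 110], "jaw": 85},
  {"dr": [0, 0, 0], "slide": [0, 0, 135], "jaw": 85},
  {"dr": [0, 0, 0], "slide": [0, 0, 147], "jaw": 85},
  {"dr": [0, 0, 0], "slide": [0, 0, 151], "jaw": 85},
  {"dr": [0, 0, 0], "slide": [0, 0, 151], "jaw": 85},
])

```text
clock: 15.2
position: [547.7, 387.4, 130.3]
ee_rot: [-0.659, 0.752, -0.0, 0.001]
contact_force: [-0.5, 0.4, 1.3]
gripper_width: 84.7
grasp_force: 0.0
```

Emit:
step_arm([
  {"dr": [0, 0, 0], "slide": [0, 0, 0], "jaw": 65},
  {"dr": [0, 0, 0], "slide": [0, 0, 0], "jaw": 58},
  {"dr": [0, 0, 0], "slide": [0, 0, 0], "jaw": 52},
  {"dr": [0, 0, 0], "slide": [0, 0, 0], "jaw": 47},
  {"dr": [0, 0, 0], "slide": [0, 0, 0], "jaw": 42},
  {"dr": [0, 0, 0], "slide": [0, 0, 0], "jaw": 38},
  {"dr": [0, 0, 0], "slide": [0, 0, 0], "jaw": 38},
  {"dr": [0, 0, 0], "slide": [0, 0, 0], "jaw": 38},
])

```text
clock: 16.2
position: [547.4, 387.4, 129.7]
ee_rot: [-0.659, 0.752, -0.0, 0.0]
contact_force: [-0.3, 0.2, 3.4]
gripper_width: 42.9
grasp_force: 60.8
```

```bash
python3 - <<'E'
from h import *
T=led(((-459,47,-44),.65),((0,0,151),0)); show(T); show(pose())
print(move((593,56,T[2,3]+5.5),np.arctan2(T[1,1],T[0,1]),T))
E
```

```text
[547.2 387.2 129.3] yaw 3.0108
[547.4 387.4 129.7] yaw 3.0109
(array([322.4, -88.6,  -5.5]), array([ 0.,  0., -0.]))
```

Emit:
step_arm([
  {"dr": [0, 0, 0], "slide": [0, 0, -35], "jaw": 38},
  {"dr": [0, 0, 0], "slide": [0, 0, -85], "jaw": 38},
  {"dr": [0, 0, 0], "slide": [12, -3, -132], "jaw": 38},
  {"dr": [0, 0, 0], "slide": [60, -16, -160], "jaw": 38},
  {"dr": [0, 0, 0], "slide": [118, -32, -165], "jaw": 38},
  {"dr": [0, 0, 0], "slide": [176, -48, -165], "jaw": 38},
  {"dr": [0, 0, 0], "slide": [234, -64, -165], "jaw": 38},
  {"dr": [0, 0, 0], "slide": [290, -80, -165], "jaw": 38},
])

```text
clock: 17.2
position: [587.7, 87.5, 292.7]
ee_rot: [-0.659, 0.752, 0.001, -0.001]
contact_force: [0.5, 0.1, -2.7]
gripper_width: 42.2
grasp_force: 61.8
```

Emit:
step_arm([
  {"dr": [0, 0, 0], "slide": [25, -7, 20], "jaw": 38},
  {"dr": [0, 0, 0], "slide": [32, -9, 60], "jaw": 38},
  {"dr": [0, 0, 0], "slide": [32, -9, 100], "jaw": 38},
  {"dr": [0, 0, 0], "slide": [32, -9, 130], "jaw": 38},
  {"dr": [0, 0, 0], "slide": [32, -9, 148], "jaw": 38},
  {"dr": [0, 0, 0], "slide": [32, -9, 156], "jaw": 38},
  {"dr": [0, 0, 0], "slide": [32, -9, 160], "jaw": 38},
  {"dr": [0, 0, 0], "slide": [32, -9, 160], "jaw": 38},
])

```text
clock: 18.2
position: [593.8, 56.6, 135.0]
ee_rot: [-0.659, 0.752, -0.0, 0.001]
contact_force: [-0.7, 0.4, -3.0]
gripper_width: 42.8
grasp_force: 61.8
```

Emit:
step_arm([
  {"dr": [0, 0, 0], "slide": [0, 0, 0], "jaw": 44},
  {"dr": [0, 0, 0], "slide": [0, 0, 0], "jaw": 50},
  {"dr": [0, 0, 0], "slide": [0, 0, 0], "jaw": 85},
  {"dr": [0, 0, 0], "slide": [0, 0, 0], "jaw": 85},
  {"dr": [0, 0, 0], "slide": [0, 0, 0], "jaw": 85},
  {"dr": [0, 0, 0], "slide": [0, 0, -35], "jaw": 85},
  {"dr": [0, 0, 0], "slide": [0, 0, -85], "jaw": 85},
  {"dr": [0, 0, 0], "slide": [0, 0, -135], "jaw": 85},
])

```text
clock: 19.2
position: [593.2, 56.3, 270.7]
ee_rot: [-0.659, 0.752, 0.0, -0.0]
contact_force: [1.4, 0.0, -0.0]
gripper_width: 85.2
grasp_force: 0.0
```

```bash
python3 - <<'E'
from h import *
T=led(((290,-80,-165),0),((32,-9,160),0),((0,0,-135),0)); show(T); show(pose())
print(move((470,313,270),1.44,T))
E
```

```text
[593.4  56.4 269.3] yaw 3.0108
[593.2  56.3 270.7] yaw 3.0108
(array([-238.3,  155.8,   -0.7]), array([ 0.  ,  0.  , 11.25]))
```

Emit:
step_arm([
  {"dr": [0, 0, 1.3], "slide": [-20, 14, -1], "jaw": 85},
  {"dr": [0, 0, 2.6], "slide": [-50, 35, -1], "jaw": 85},
  {"dr": [0, 0, 3.9], "slide": [-85, 58, -1], "jaw": 85},
  {"dr": [0, 0, 5.2], "slide": [-120, 80, -1], "jaw": 85},
  {"dr": [0, 0, 6.5], "slide": [-155, 102, -1], "jaw": 85},
  {"dr": [0, 0, 7.8], "slide": [-190, 125, -1], "jaw": 85},
  {"dr": [0, 0, 9.1], "slide": [-220, 145, -1], "jaw": 85},
  {"dr": [0, 0, 10.4], "slide": [-238, 156, -1], "jaw": 85},
])

```text
clock: 20.2
position: [468.9, 314.1, 270.4]
ee_rot: [0.008, 1.0, 0.0, 0.0]
contact_force: [-0.2, 0.8, -0.1]
gripper_width: 85.2
grasp_force: 0.0
```

Emit:
step_arm([
  {"dr": [0, 0, 0.85], "slide": [0, 0, 0], "jaw": 85},
  {"dr": [0, 0, 0.85], "slide": [0, 0, 0], "jaw": 85},
  {"dr": [0, 0, 0.85], "slide": [0, 0, 0], "jaw": 85},
  {"dr": [0, 0, 0.85], "slide": [0, 0, 0], "jaw": 85},
  {"dr": [0, 0, 0.85], "slide": [0, 0, 0], "jaw": 85},
  {"dr": [0, 0, 0.85], "slide": [0, 0, 0], "jaw": 85},
  {"dr": [0, 0, 0.85], "slide": [0, 0, 0], "jaw": 85},
  {"dr": [0, 0, 0.85], "slide": [0, 0, 0], "jaw": 85},
])

```text
clock: 21.2
position: [469.8, 312.7, 270.3]
ee_rot: [0.065, 0.998, 0.0, -0.0]
contact_force: [-0.3, 0.2, 1.1]
gripper_width: 85.2
grasp_force: 0.0
```

```bash
python3 - <<'E'
from h import *
T=led(((-238,156,-1),10.4),((0,0,0),.85)); show(T); P=pose(); show(P); np.save('T3.npy',P)
i=optics.get_image('wrist'); cv2.imwrite('pics/w3.png',cv2.convertScaleAbs(i,alpha=1.5,beta=15))
E
```

```text
[469.8 312.7 270.3] yaw 1.44
[469.8 312.7 270.3] yaw 1.44
```

View pics/w3.png

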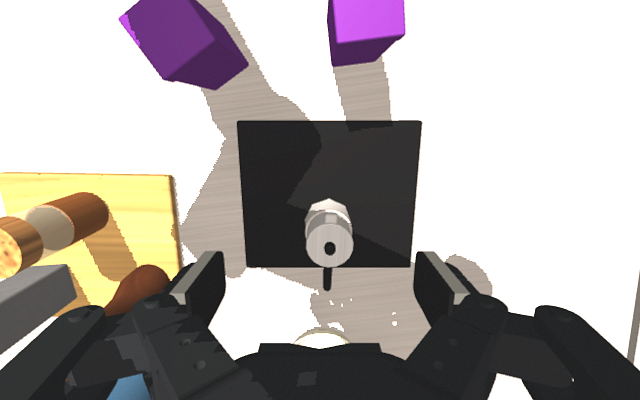

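The tray now holds only the pot, upright: knob at (330,248), far handle end at (327,288), spout side at (329,203). The tray corners are (237,121), (421,121), (411,267), (247,267).

```bash
python3 - <<'E'
from h import *
np.set_printoptions(precision=1,suppress=True)
T=np.load('T3.npy'); w=lambda u,v,z:ray('wrist',(u,v),z,T)[:2]
k=w(330,248,107);print('knob',k); 
C=[w(237,121,10),w(421,121,10),w(411,267,10),w(247,267,10)]; print(np.array(C),np.mean(C,0))
h=w(327,289,92); d=h-k; print(h,d,np.linalg.norm(d),'yaw',np.arctan2(d[1],d[0]))
i=cv2.imread('pics/w3.png')[190:300,270:390]
cv2.imwrite('pics/w3c.png',cv2.resize(i,None,fx=5,fy=5,interpolation=cv2.INTER_CUBIC))
E
```

```text
knob [536.9 315.2]
[[397.  220.3]
 [426.5 444.6]
 [622.4 421.7]
 [592.6 195.1]] [509.6 320.4]
[592.8 305.4] [55.9 -9.8] 56.75471862788489 yaw -0.17288241154715805
```

View pics/w3c.png

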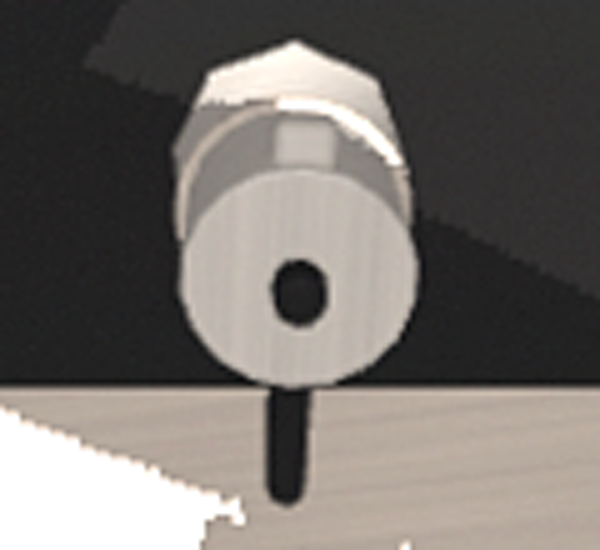

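Emit:
step_arm([
  {"dr": [0, 0, 0.3], "slide": [-35, 5, 10], "jaw": 85},
  {"dr": [0, 0, 0.3], "slide": [-68, 9, 40], "jaw": 85},
  {"dr": [0, 0, 0.3], "slide": [-68, 9, 90], "jaw": 85},
  {"dr": [0, 0, 0.3], "slide": [-68, 9, 140], "jaw": 85},
  {"dr": [0, 0, 0.3], "slide": [-68, 9, 180], "jaw": 85},
  {"dr": [0, 0, 0.3], "slide": [-68, 9, 204], "jaw": 85},
  {"dr": [0, 0, 0.3], "slide": [-68, 9, 214], "jaw": 85},
  {"dr": [0, 0, 0.3], "slide": [-68, 9, 214], "jaw": 85},
])

```text
clock: 22.25
position: [538.5, 312.8, 56.2]
ee_rot: [0.086, 0.996, -0.0, -0.0]
contact_force: [-0.2, -0.6, -0.4]
gripper_width: 85.0
grasp_force: 0.0
```

Emit:
step_arm([
  {"dr": [0, 0, 0], "slide": [0, 0, 0], "jaw": 70},
  {"dr": [0, 0, 0], "slide": [0, 0, 0], "jaw": 63},
  {"dr": [0, 0, 0], "slide": [0, 0, 0], "jaw": 58},
  {"dr": [0, 0, 0], "slide": [0, 0, 0], "jaw": 54},
  {"dr": [0, 0, 0], "slide": [0, 0, 0], "jaw": 50},
  {"dr": [0, 0, 0], "slide": [0, 0, 0], "jaw": 46},
  {"dr": [0, 0, 0], "slide": [0, 0, 0], "jaw": 46},
  {"dr": [0, 0, 0], "slide": [0, 0, 0], "jaw": 46},
])

```text
clock: 23.25
position: [538.9, 313.4, 57.2]
ee_rot: [0.086, 0.996, 0.001, 0.001]
contact_force: [-1.4, 1.3, 5.6]
gripper_width: 50.4
grasp_force: 61.6
```

```bash
python3 - <<'E'
from h import *
T=led(((-68,9,214),.3)); show(T); show(pose())
y=np.arctan2(T[1,1],T[0,1])
print(move((538.7,313,280),y,T),move((540,0,280),y,T),move((430,-340,280),y,T))
E
```

```text
[538.4 312.7  56.3] yaw 1.3981
[538.9 313.4  57.2] yaw 1.3985
(array([  -0.3,    0.3, -223.7]), array([ 0.,  0., -0.])) (array([ -55.3, -307.8, -223.7]), array([ 0.,  0., -0.])) (array([  -5.4, -661.7, -223.7]), array([ 0.,  0., -0.]))
```

Emit:
step_arm([
  {"dr": [0, 0, 0], "slide": [0, 0, -35], "jaw": 46},
  {"dr": [0, 0, 0], "slide": [0, 0, -85], "jaw": 46},
  {"dr": [0, 0, 0], "slide": [0, 0, -140], "jaw": 46},
  {"dr": [0, 0, 0], "slide": [-5, -25, -190], "jaw": 46},
  {"dr": [0, 0, 0], "slide": [-10, -60, -220], "jaw": 46},
  {"dr": [0, 0, 0], "slide": [-10, -115, -225], "jaw": 46},
  {"dr": [0, 0, 0], "slide": [-10, -172, -225], "jaw": 46},
  {"dr": [0, 0, 0], "slide": [-10, -230, -225], "jaw": 46},
])

```text
clock: 24.25
position: [507.1, 82.5, 279.8]
ee_rot: [0.086, 0.996, -0.0, -0.002]
contact_force: [0.5, -0.4, -0.8]
gripper_width: 50.8
grasp_force: 63.0
```

Emit:
step_arm([
  {"dr": [0, 0, 0], "slide": [0, -58, 0], "jaw": 46},
  {"dr": [0, 0, 0], "slide": [0, -116, 0], "jaw": 46},
  {"dr": [0, 0, 0], "slide": [0, -174, 0], "jaw": 46},
  {"dr": [0, 0, 0], "slide": [0, -232, 0], "jaw": 46},
  {"dr": [0, 0, 0], "slide": [0, -290, 0], "jaw": 46},
  {"dr": [0, 0, 0], "slide": [2, -345, 0], "jaw": 46},
  {"dr": [0, 0, 0], "slide": [5, -400, 0], "jaw": 46},
  {"dr": [0, 0, 0], "slide": [5, -430, 0], "jaw": 46},
])

```text
clock: 25.25
position: [427.9, -340.0, 279.4]
ee_rot: [0.088, 0.996, 0.001, -0.002]
contact_force: [0.0, 0.4, -2.1]
gripper_width: 50.7
grasp_force: 63.2
```

```bash
python3 - <<'E'
from h import *
T=led(((-10,-230,-225),0),((5,-430,0),0)); show(T); P=pose(); show(P); np.save('T4.npy',P)
i=optics.get_image('wrist'); cv2.imwrite('pics/w4.png',i)
E
```

```text
[ 429.9 -338.3  281.3] yaw 1.3981
[ 427.9 -340.   279.4] yaw 1.395
```

View pics/w4.png

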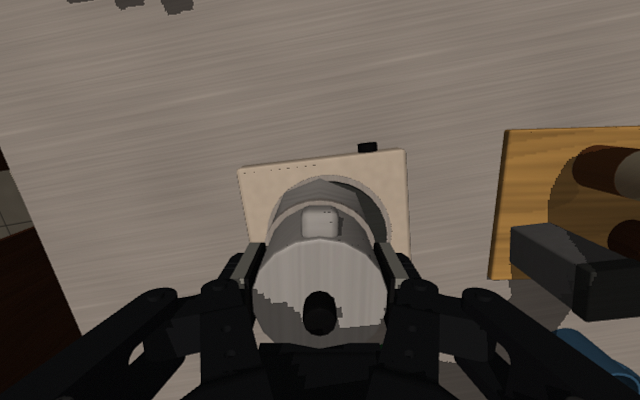

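The pot is held, with the hob behind it. The plate's arc shows from about (262,215) over (330,177) to (391,235), and the hob's near corners are at (238,169) and (405,150).

```bash
python3 - <<'E'
import cv2
i=cv2.imread('pics/w4.png')[140:280,230:420]
cv2.imwrite('pics/w4c.png',cv2.resize(cv2.convertScaleAbs(i,alpha=1.4),None,fx=4,fy=4,interpolation=cv2.INTER_CUBIC))
E
```

```text
(no output)
```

View pics/w4c.png

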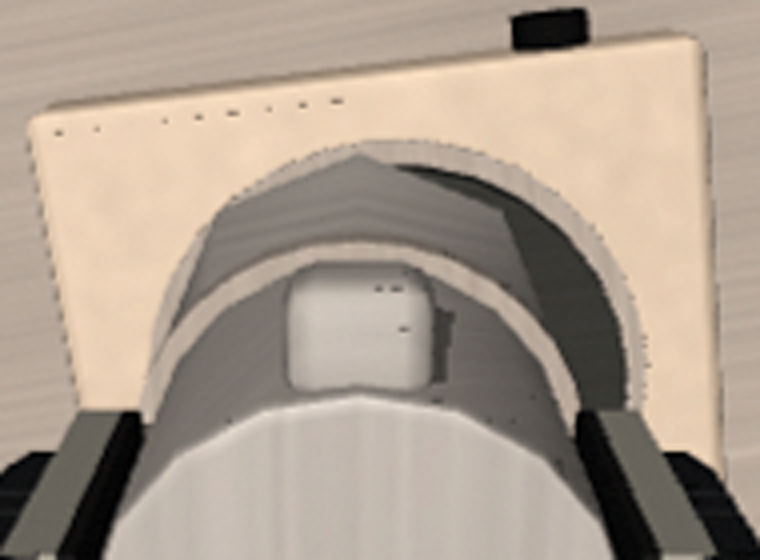

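```bash
python3 - <<'E'
from h import *
from scipy.optimize import least_squares
T=np.load('T4.npy'); f=lambda pts,z:np.array([ray('wrist',(230+(u+.5)/4-.5,140+(v+.5)/4-.5),z,T)[:2] for u,v in pts])
D=f([(400,165),(510,200),(575,260),(615,330),(628,395)],50)
r=least_squares(lambda p:np.hypot(*(D-p).T)-72.5,(510,-340)); print('plate',r.x,r.fun.round(1))
O=f([(300,155),(400,140),(500,165),(575,215),(625,285),(643,350),(152,360),(165,310),(210,225)],48)
r=least_squares(lambda p:np.hypot(*(O-p[:2]).T)-p[2],(510,-340,75)); print('ring',r.x,r.fun.round(1))
i=cv2.imread('pics/top0.png')
T=led()
for c in ((510,-341),): print(move((*c,97.5),np.arctan2(T[1,1],T[0,1]),T))
E
```

```text
plate [ 509.9684696  -343.58175041] [ 1.3 -0.3 -1.5 -0.3  1.5]
ring [ 506.32673406 -341.20137491   76.68595808] [ 1.5  0.3 -1.  -0.7  0.1  0.7  0.3 -1.  -0.2]
(array([-79.4,  11.1, 183.8]), array([ 0.,  0., -0.]))
```

Emit:
step_arm([
  {"dr": [0, 0, 0], "slide": [-30, 4, 10], "jaw": 46},
  {"dr": [0, 0, 0], "slide": [-65, 8, 40], "jaw": 46},
  {"dr": [0, 0, 0], "slide": [-79, 10.5, 85], "jaw": 46},
  {"dr": [0, 0, 0], "slide": [-79, 10.5, 130], "jaw": 46},
  {"dr": [0, 0, 0], "slide": [-79, 10.5, 160], "jaw": 46},
  {"dr": [0, 0, 0], "slide": [-79, 10.5, 176], "jaw": 46},
  {"dr": [0, 0, 0], "slide": [-79, 10.5, 182], "jaw": 46},
  {"dr": [0, 0, 0], "slide": [-79, 10.5, 184], "jaw": 46},
])

```text
clock: 26.3
position: [510.0, -341.7, 97.9]
ee_rot: [0.086, 0.996, -0.0, 0.001]
contact_force: [-0.3, -0.9, -2.6]
gripper_width: 50.7
grasp_force: 63.3
```

Emit:
step_arm([
  {"dr": [0, 0, 0], "slide": [0, 0, 0], "jaw": 46},
  {"dr": [0, 0, 0], "slide": [0, 0, 0], "jaw": 52},
  {"dr": [0, 0, 0], "slide": [0, 0, 0], "jaw": 58},
  {"dr": [0, 0, 0], "slide": [0, 0, 0], "jaw": 85},
  {"dr": [0, 0, 0], "slide": [0, 0, 0], "jaw": 85},
  {"dr": [0, 0, 0], "slide": [0, 0, 0], "jaw": 85},
  {"dr": [0, 0, 0], "slide": [0, 0, -35], "jaw": 85},
  {"dr": [0, 0, 0], "slide": [0, 0, -85], "jaw": 85},
])

```text
clock: 27.3
position: [508.5, -341.1, 181.5]
ee_rot: [0.086, 0.996, 0.001, -0.002]
contact_force: [1.0, -0.6, 0.7]
gripper_width: 85.2
grasp_force: 0.0
```

Emit:
step_arm([
  {"dr": [0, 0, 0], "slide": [20, 0, -45], "jaw": 85},
  {"dr": [0, 0, 0], "slide": [60, 0, -85], "jaw": 85},
  {"dr": [0, 0, 0], "slide": [79, -10, -99], "jaw": 85},
  {"dr": [0, 0, 0], "slide": [79, -10, -99], "jaw": 85},
  {"dr": [0, 0, 0], "slide": [79, -10, -99], "jaw": 85},
  {"dr": [0, 0, 0], "slide": [79, -10, -99], "jaw": 85},
  {"dr": [0, 0, 0], "slide": [79, -10, -99], "jaw": 85},
  {"dr": [0, 0, 0], "slide": [79, -10, -99], "jaw": 85},
])

```text
clock: 28.3
position: [430.2, -337.7, 280.7]
ee_rot: [0.086, 0.996, 0.0, -0.001]
contact_force: [-0.8, -1.4, 0.1]
gripper_width: 84.7
grasp_force: 0.0
```

```bash
python3 - <<'E'
from h import *
T=led(((-79,10.5,184),0),((0,0,-85),0),((79,-10,-99),0)); show(T); P=pose(); show(P); np.save('T5.npy',P)
i=optics.get_image('wrist')
cv2.imwrite('pics/w5.png',cv2.resize(i[130:330,200:460],None,fx=3,fy=3,interpolation=cv2.INTER_CUBIC))
y=lambda v:np.pi+v
# regrasp mill on board at (593.4,56.4,134.3) yaw 3.0108
print(move((593.4,56.4,270),3.0108,T))
E
```

```text
[ 430.  -337.8  281.3] yaw 1.3981
[ 430.2 -337.7  280.7] yaw 1.3983
(array([-93.3, 416.4,  11.3]), array([ 0.  ,  0.  , 10.95]))
```

View pics/w5.png

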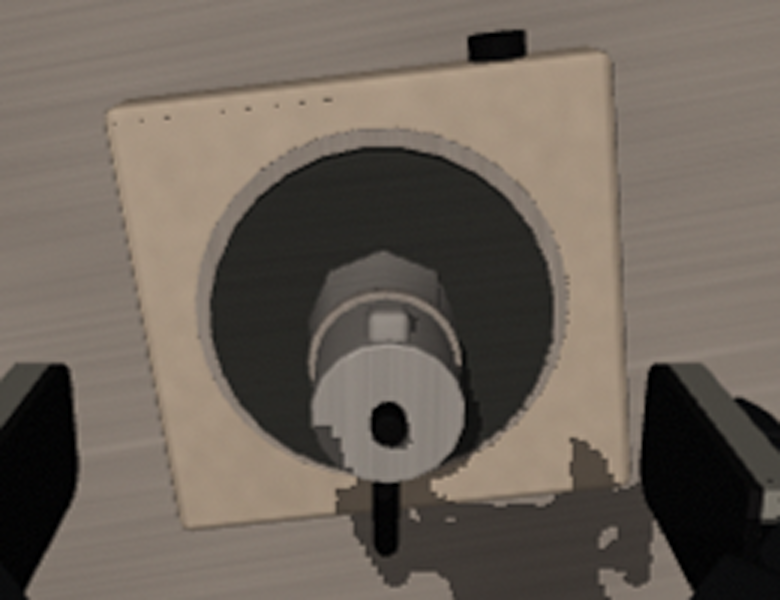

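The pot stands upright on the plate. The rim is at left (212,300), right (553,300) and top (385,147), and the knob is at (388,423). I'll check the centring.

```bash
python3 - <<'E'
from h import *
from scipy.optimize import least_squares
T=np.load('T5.npy'); f=lambda pts,z:np.array([ray('wrist',(200+(u+.5)/3-.5,130+(v+.5)/3-.5),z,T)[:2] for u,v in pts])
D=f([(212,300),(553,300),(385,147),(270,190),(490,180),(240,390),(540,370),(225,250),(290,455)],50)
r=least_squares(lambda p:np.hypot(*(D-p[:2]).T)-p[2],(510,-340,72)); print('plate',r.x,r.fun.round(1))
print('knob',f([(388,423)],147), 'foot tip', f([(388,250)],52))
E
```

```text
plate [ 509.45325548 -341.06573808   71.90618889] [-0.2 -0.8  0.8 -0.1  1.  -2.7 -1.  -0.4  3.4]
knob [[ 507.30413264 -341.57169483]] foot tip [[ 479.78927189 -334.13319751]]
```

```bash
python3 - <<'E'
from h import *
T=led(); print(T[:3,3]); print(move((485.2,5.1,231.3),1.44,T))
E
cat led.json
```

```text
[ 429.97010619 -337.80475873  281.312     ]
(array([  4.5, 347.3,  50. ]), array([ 0. ,  0. , -0.3]))
[[[-349, 342, -69], 1.84], [[-57, 436, -20], 1.86], [[-31, 19, 229], 0], [[-58, -285, -165], 0], [[-5, -28, 160], 0], [[0, 0, -135], 0], [[-8, 239, -24], -10.4], [[0, 0, 159], -1.5], [[285, -59, -165], 0], [[27, -5, 160], 0], [[0, 0, -135], 0], [[-459, 47, -44], 0.65], [[0, 0, 151], 0], [[290, -80, -165], 0], [[32, -9, 160], 0], [[0, 0, -135], 0], [[-238, 156, -1], 10.4], [[0, 0, 0], 0.85], [[-68, 9, 214], 0.3], [[-10, -230, -225], 0], [[5, -430, 0], 0], [[-79, 10.5, 184], 0], [[0, 0, -85], 0], [[79, -10, -99], 0]]
```

Emit:
step_arm([
  {"dr": [0, 0, -0.1], "slide": [1, 30, 0], "jaw": 85},
  {"dr": [0, 0, -0.3], "slide": [2, 80, 10], "jaw": 85},
  {"dr": [0, 0, -0.3], "slide": [3, 135, 25], "jaw": 85},
  {"dr": [0, 0, -0.3], "slide": [4, 190, 35], "jaw": 85},
  {"dr": [0, 0, -0.3], "slide": [4.5, 245, 45], "jaw": 85},
  {"dr": [0, 0, -0.3], "slide": [4.5, 295, 50], "jaw": 85},
  {"dr": [0, 0, -0.3], "slide": [4.5, 335, 50], "jaw": 85},
  {"dr": [0, 0, -0.3], "slide": [4.5, 347.3, 50], "jaw": 85},
])

```text
clock: 29.35
position: [485.6, 7.0, 231.3]
ee_rot: [0.064, 0.998, 0.0, 0.0]
contact_force: [-0.3, -0.5, -0.3]
gripper_width: 85.0
grasp_force: 0.0
```

Emit:
step_arm([
  {"dr": [0, 0, 0], "slide": [0, 0, 5], "jaw": 85},
  {"dr": [0, 0, 0], "slide": [0, 0, 40], "jaw": 85},
  {"dr": [0, 0, 0], "slide": [0, 0, 80], "jaw": 85},
  {"dr": [0, 0, 0], "slide": [0, 0, 110], "jaw": 85},
  {"dr": [0, 0, 0], "slide": [0, 0, 127], "jaw": 85},
  {"dr": [0, 0, 0], "slide": [0, 0, 135], "jaw": 85},
  {"dr": [0, 0, 0], "slide": [0, 0, 135], "jaw": 85},
  {"dr": [0, 0, 0], "slide": [0, 0, 135], "jaw": 75},
])

```text
clock: 30.35
position: [485.8, 4.9, 97.1]
ee_rot: [0.066, 0.998, 0.0, 0.001]
contact_force: [-0.2, 0.1, -0.1]
gripper_width: 75.4
grasp_force: 0.0
```

Emit:
step_arm([
  {"dr": [0, 0, 0], "slide": [0, 0, 0], "jaw": 68},
  {"dr": [0, 0, 0], "slide": [0, 0, 0], "jaw": 63},
  {"dr": [0, 0, 0], "slide": [0, 0, 0], "jaw": 58},
  {"dr": [0, 0, 0], "slide": [0, 0, 0], "jaw": 54},
  {"dr": [0, 0, 0], "slide": [0, 0, 0], "jaw": 50},
  {"dr": [0, 0, 0], "slide": [0, 0, 0], "jaw": 48},
  {"dr": [0, 0, 0], "slide": [0, 0, 0], "jaw": 48},
  {"dr": [0, 0, 0], "slide": [0, 0, 0], "jaw": 48},
])

```text
clock: 31.35
position: [485.8, 5.4, 96.8]
ee_rot: [0.065, 0.998, 0.0, 0.001]
contact_force: [-1.0, 2.5, 5.5]
gripper_width: 52.6
grasp_force: 62.4
```

```bash
python3 - <<'E'
from h import *
T=led(((4.5,347.3,50),-.3),((0,0,135),0)); print(T[:3,3]); show(T);show(pose()); 
L=json.load(open('led.json')); 
A=mk(235.201,-579.033,231.312,np.pi-.926-.259)
for k,(s,r) in enumerate(L):
    D=np.eye(4); D[:3,:3]=R.from_rotvec([0,0,r*np.radians(8)]).as_matrix(); D[:3,3]=s; A=A@D
    if k in(2,4,7,9,12,14): print(k,A[:3,3].round(2))
    if k==2: G=A.copy()
print(move(G[:3,3],1.44,T))
E
```

```text
[485.22115147   5.10173289  96.312     ]
[485.2   5.1  96.3] yaw 1.44
[485.8   5.4  96.8] yaw 1.4402
2 [463.56 323.66  91.31]
4 [485.19   5.12  96.31]
7 [524.3  241.03  96.31]
9 [575.75 -73.28 101.31]
12 [547.17 387.23 129.31]
14 [593.41  56.37 134.31]
(array([ 63., 313.,   5.]), array([ 0.,  0., -0.]))
```

Emit:
step_arm([
  {"dr": [0, 0, 0], "slide": [0, 0, -35], "jaw": 48},
  {"dr": [0, 0, 0], "slide": [0, 0, -85], "jaw": 48},
  {"dr": [0, 0, 0], "slide": [3, 15, -130], "jaw": 48},
  {"dr": [0, 0, 0], "slide": [12, 60, -160], "jaw": 48},
  {"dr": [0, 0, 0], "slide": [24, 118, -165], "jaw": 48},
  {"dr": [0, 0, 0], "slide": [36, 176, -165], "jaw": 48},
  {"dr": [0, 0, 0], "slide": [48, 234, -165], "jaw": 48},
  {"dr": [0, 0, 0], "slide": [58, 285, -165], "jaw": 48},
])

```text
clock: 32.35
position: [463.5, 296.4, 259.4]
ee_rot: [0.065, 0.998, -0.001, -0.002]
contact_force: [0.9, -0.5, -2.5]
gripper_width: 52.6
grasp_force: 64.1
```

Emit:
step_arm([
  {"dr": [0, 0, 0], "slide": [4, 22, 20], "jaw": 48},
  {"dr": [0, 0, 0], "slide": [5, 28, 60], "jaw": 48},
  {"dr": [0, 0, 0], "slide": [5, 28, 105], "jaw": 48},
  {"dr": [0, 0, 0], "slide": [5, 28, 138], "jaw": 48},
  {"dr": [0, 0, 0], "slide": [5, 28, 157], "jaw": 48},
  {"dr": [0, 0, 0], "slide": [5, 28, 165], "jaw": 48},
  {"dr": [0, 0, 0], "slide": [5, 28, 169.5], "jaw": 48},
  {"dr": [0, 0, 0], "slide": [5, 28, 169.5], "jaw": 48},
])

```text
clock: 33.35
position: [463.9, 323.8, 92.3]
ee_rot: [0.065, 0.998, 0.0, 0.0]
contact_force: [0.1, -0.1, -3.0]
gripper_width: 53.0
grasp_force: 63.9
```

Emit:
step_arm([
  {"dr": [0, 0, 0], "slide": [0, 0, 0], "jaw": 54},
  {"dr": [0, 0, 0], "slide": [0, 0, 0], "jaw": 60},
  {"dr": [0, 0, 0], "slide": [0, 0, 0], "jaw": 85},
  {"dr": [0, 0, 0], "slide": [0, 0, 0], "jaw": 85},
  {"dr": [0, 0, 0], "slide": [0, 0, 0], "jaw": 85},
  {"dr": [0, 0, 0], "slide": [0, 0, -35], "jaw": 85},
  {"dr": [0, 0, 0], "slide": [0, 0, -85], "jaw": 85},
  {"dr": [0, 0, 0], "slide": [0, 0, -140], "jaw": 85},
])

```text
clock: 34.35
position: [463.3, 323.3, 232.8]
ee_rot: [0.065, 0.998, -0.001, -0.0]
contact_force: [0.9, 0.8, -0.5]
gripper_width: 84.9
grasp_force: 0.0
```

```bash
python3 - <<'E'
from h import *
T=led(((58,285,-165),0),((5,28,169.5),0),((0,0,-140),0)); show(T); show(pose())
print(move((593.41,56.37,274.31),3.0108,T))
E
```

```text
[463.6 323.6 231.8] yaw 1.44
[463.3 323.3 232.8] yaw 1.44
(array([-163.6, -248.1,  -42.5]), array([ 0.  ,  0.  , 11.25]))
```

Emit:
step_arm([
  {"dr": [0, 0, -1.3], "slide": [-10, -15, -20], "jaw": 85},
  {"dr": [0, 0, -2.6], "slide": [-30, -45, -35], "jaw": 85},
  {"dr": [0, 0, -3.9], "slide": [-55, -85, -42.5], "jaw": 85},
  {"dr": [0, 0, -5.2], "slide": [-80, -122, -42.5], "jaw": 85},
  {"dr": [0, 0, -6.5], "slide": [-105, -160, -42.5], "jaw": 85},
  {"dr": [0, 0, -7.8], "slide": [-130, -198, -42.5], "jaw": 85},
  {"dr": [0, 0, -9.1], "slide": [-152, -230, -42.5], "jaw": 85},
  {"dr": [0, 0, -10.4], "slide": [-163.6, -248.1, -42.5], "jaw": 85},
])

```text
clock: 35.35
position: [594.0, 54.5, 274.0]
ee_rot: [-0.615, 0.788, 0.0, -0.0]
contact_force: [0.1, 0.3, -0.1]
gripper_width: 85.4
grasp_force: 0.0
```

Emit:
step_arm([
  {"dr": [0, 0, -0.85], "slide": [0, 0, 0], "jaw": 85},
  {"dr": [0, 0, -0.85], "slide": [0, 0, 15], "jaw": 85},
  {"dr": [0, 0, -0.85], "slide": [0, 0, 50], "jaw": 85},
  {"dr": [0, 0, -0.85], "slide": [0, 0, 90], "jaw": 85},
  {"dr": [0, 0, -0.85], "slide": [0, 0, 120], "jaw": 85},
  {"dr": [0, 0, -0.85], "slide": [0, 0, 135], "jaw": 85},
  {"dr": [0, 0, -0.85], "slide": [0, 0, 140], "jaw": 85},
  {"dr": [0, 0, -0.85], "slide": [0, 0, 140], "jaw": 85},
])

```text
clock: 36.35
position: [593.9, 56.6, 134.9]
ee_rot: [-0.659, 0.752, -0.0, 0.001]
contact_force: [0.1, -0.4, 0.6]
gripper_width: 84.8
grasp_force: 0.0
```

Emit:
step_arm([
  {"dr": [0, 0, 0], "slide": [0, 0, 0], "jaw": 65},
  {"dr": [0, 0, 0], "slide": [0, 0, 0], "jaw": 58},
  {"dr": [0, 0, 0], "slide": [0, 0, 0], "jaw": 52},
  {"dr": [0, 0, 0], "slide": [0, 0, 0], "jaw": 47},
  {"dr": [0, 0, 0], "slide": [0, 0, 0], "jaw": 42},
  {"dr": [0, 0, 0], "slide": [0, 0, 0], "jaw": 38},
  {"dr": [0, 0, 0], "slide": [0, 0, 0], "jaw": 38},
  {"dr": [0, 0, 0], "slide": [0, 0, 0], "jaw": 38},
])

```text
clock: 37.35
position: [593.7, 56.3, 134.8]
ee_rot: [-0.659, 0.752, -0.0, 0.0]
contact_force: [-0.2, 0.0, 4.0]
gripper_width: 42.3
grasp_force: 60.5
```

```bash
python3 - <<'E'
from h import *
T=led(((-163.6,-248.1,-42.5),-10.4),((0,0,140),-.85)); show(T); show(pose())
print(move((547.17,387.23,129.81),3.0108,T))
E
```

```text
[593.4  56.3 134.3] yaw 3.0108
[593.7  56.3 134.8] yaw 3.0109
(array([-322. ,   89. ,    4.5]), array([ 0.,  0., -0.]))
```

Emit:
step_arm([
  {"dr": [0, 0, 0], "slide": [0, 0, -35], "jaw": 38},
  {"dr": [0, 0, 0], "slide": [0, 0, -85], "jaw": 38},
  {"dr": [0, 0, 0], "slide": [-12, 3, -132], "jaw": 38},
  {"dr": [0, 0, 0], "slide": [-60, 16, -160], "jaw": 38},
  {"dr": [0, 0, 0], "slide": [-118, 32, -165], "jaw": 38},
  {"dr": [0, 0, 0], "slide": [-176, 48, -165], "jaw": 38},
  {"dr": [0, 0, 0], "slide": [-234, 64, -165], "jaw": 38},
  {"dr": [0, 0, 0], "slide": [-290, 80, -165], "jaw": 38},
])

```text
clock: 38.35
position: [550.5, 356.0, 297.0]
ee_rot: [-0.659, 0.752, 0.001, -0.002]
contact_force: [0.0, -0.9, -3.1]
gripper_width: 42.3
grasp_force: 62.0
```

Emit:
step_arm([
  {"dr": [0, 0, 0], "slide": [-25, 7, 20], "jaw": 38},
  {"dr": [0, 0, 0], "slide": [-32, 9, 60], "jaw": 38},
  {"dr": [0, 0, 0], "slide": [-32, 9, 105], "jaw": 38},
  {"dr": [0, 0, 0], "slide": [-32, 9, 138], "jaw": 38},
  {"dr": [0, 0, 0], "slide": [-32, 9, 157], "jaw": 38},
  {"dr": [0, 0, 0], "slide": [-32, 9, 165], "jaw": 38},
  {"dr": [0, 0, 0], "slide": [-32, 9, 169.5], "jaw": 38},
  {"dr": [0, 0, 0], "slide": [-32, 9, 169.5], "jaw": 38},
])

```text
clock: 39.35
position: [547.5, 387.5, 130.5]
ee_rot: [-0.659, 0.752, 0.0, 0.001]
contact_force: [0.5, 0.8, -3.0]
gripper_width: 42.9
grasp_force: 62.0
```

Emit:
step_arm([
  {"dr": [0, 0, 0], "slide": [0, 0, 0], "jaw": 44},
  {"dr": [0, 0, 0], "slide": [0, 0, 0], "jaw": 50},
  {"dr": [0, 0, 0], "slide": [0, 0, 0], "jaw": 85},
  {"dr": [0, 0, 0], "slide": [0, 0, 0], "jaw": 85},
  {"dr": [0, 0, 0], "slide": [0, 0, 0], "jaw": 85},
  {"dr": [0, 0, 0], "slide": [0, 0, -35], "jaw": 85},
  {"dr": [0, 0, 0], "slide": [0, 0, -85], "jaw": 85},
  {"dr": [0, 0, 0], "slide": [0, 0, -135], "jaw": 85},
])

```text
clock: 40.35
position: [547.1, 387.0, 266.1]
ee_rot: [-0.659, 0.752, -0.0, -0.0]
contact_force: [0.5, 0.9, -0.9]
gripper_width: 84.9
grasp_force: 0.0
```

```bash
python3 - <<'E'
from h import *
T=led(((-290,80,-165),0),((-32,9,169.5),0),((0,0,-135),0)); show(T); show(pose())
print(move((575.75,-73.28,241.31),3.1015,T))
E
```

```text
[547.2 387.2 264.8] yaw 3.0108
[547.1 387.  266.1] yaw 3.0108
(array([452.8, -88.4,  23.5]), array([ 0.  ,  0.  , -0.65]))
```

Emit:
step_arm([
  {"dr": [0, 0, 0], "slide": [35, -7, 0], "jaw": 85},
  {"dr": [0, 0, -0.2], "slide": [95, -18, 0], "jaw": 85},
  {"dr": [0, 0, -0.4], "slide": [155, -30, 0], "jaw": 85},
  {"dr": [0, 0, -0.65], "slide": [215, -42, 5], "jaw": 85},
  {"dr": [0, 0, -0.65], "slide": [275, -54, 12], "jaw": 85},
  {"dr": [0, 0, -0.65], "slide": [335, -66, 20], "jaw": 85},
  {"dr": [0, 0, -0.65], "slide": [395, -78, 23.5], "jaw": 85},
  {"dr": [0, 0, -0.65], "slide": [452.8, -88.4, 23.5], "jaw": 85},
])

```text
clock: 41.35
position: [575.5, -75.3, 241.2]
ee_rot: [-0.693, 0.721, 0.0, -0.0]
contact_force: [0.4, -0.1, -0.4]
gripper_width: 85.2
grasp_force: 0.0
```

Emit:
step_arm([
  {"dr": [0, 0, 0], "slide": [0, 0, 0], "jaw": 85},
  {"dr": [0, 0, 0], "slide": [0, 0, 15], "jaw": 85},
  {"dr": [0, 0, 0], "slide": [0, 0, 50], "jaw": 85},
  {"dr": [0, 0, 0], "slide": [0, 0, 90], "jaw": 85},
  {"dr": [0, 0, 0], "slide": [0, 0, 120], "jaw": 85},
  {"dr": [0, 0, 0], "slide": [0, 0, 135], "jaw": 85},
  {"dr": [0, 0, 0], "slide": [0, 0, 140], "jaw": 85},
  {"dr": [0, 0, 0], "slide": [0, 0, 140], "jaw": 75},
])

```text
clock: 42.35
position: [576.3, -72.8, 101.9]
ee_rot: [-0.693, 0.721, -0.0, 0.0]
contact_force: [-0.6, -0.8, 0.3]
gripper_width: 74.9
grasp_force: 0.0
```

Emit:
step_arm([
  {"dr": [0, 0, 0], "slide": [0, 0, 0], "jaw": 68},
  {"dr": [0, 0, 0], "slide": [0, 0, 0], "jaw": 63},
  {"dr": [0, 0, 0], "slide": [0, 0, 0], "jaw": 58},
  {"dr": [0, 0, 0], "slide": [0, 0, 0], "jaw": 54},
  {"dr": [0, 0, 0], "slide": [0, 0, 0], "jaw": 50},
  {"dr": [0, 0, 0], "slide": [0, 0, 0], "jaw": 48},
  {"dr": [0, 0, 0], "slide": [0, 0, 0], "jaw": 48},
  {"dr": [0, 0, 0], "slide": [0, 0, 0], "jaw": 48},
])

```text
clock: 43.35
position: [576.3, -73.4, 102.0]
ee_rot: [-0.693, 0.721, -0.001, 0.0]
contact_force: [1.3, -0.1, 5.4]
gripper_width: 53.7
grasp_force: 63.5
```

```bash
python3 - <<'E'
from h import *
T=led(((452.8,-88.4,23.5),-.65),((0,0,140),0)); show(T); show(pose())
print(move((524.3,241.03,96.81),3.1015,T))
E
```

```text
[575.8 -73.3 101.3] yaw 3.1015
[576.3 -73.4 102. ] yaw 3.1018
(array([-312. ,   64. ,    4.5]), array([0., 0., 0.]))
```

Emit:
step_arm([
  {"dr": [0, 0, 0], "slide": [0, 0, -35], "jaw": 48},
  {"dr": [0, 0, 0], "slide": [0, 0, -85], "jaw": 48},
  {"dr": [0, 0, 0], "slide": [-15, 3, -130], "jaw": 48},
  {"dr": [0, 0, 0], "slide": [-60, 12, -160], "jaw": 48},
  {"dr": [0, 0, 0], "slide": [-118, 24, -165], "jaw": 48},
  {"dr": [0, 0, 0], "slide": [-176, 36, -165], "jaw": 48},
  {"dr": [0, 0, 0], "slide": [-234, 48, -165], "jaw": 48},
  {"dr": [0, 0, 0], "slide": [-285, 59, -165], "jaw": 48},
])

```text
clock: 44.35
position: [526.6, 215.7, 264.7]
ee_rot: [-0.693, 0.721, 0.001, -0.001]
contact_force: [0.5, 0.5, -2.3]
gripper_width: 53.4
grasp_force: 63.6
```

Emit:
step_arm([
  {"dr": [0, 0, 0], "slide": [-22, 4, 20], "jaw": 48},
  {"dr": [0, 0, 0], "slide": [-27, 5, 60], "jaw": 48},
  {"dr": [0, 0, 0], "slide": [-27, 5, 105], "jaw": 48},
  {"dr": [0, 0, 0], "slide": [-27, 5, 138], "jaw": 48},
  {"dr": [0, 0, 0], "slide": [-27, 5, 157], "jaw": 48},
  {"dr": [0, 0, 0], "slide": [-27, 5, 165], "jaw": 48},
  {"dr": [0, 0, 0], "slide": [-27, 5, 169.5], "jaw": 48},
  {"dr": [0, 0, 0], "slide": [-27, 5, 169.5], "jaw": 48},
])

```text
clock: 45.35
position: [524.6, 241.3, 97.4]
ee_rot: [-0.693, 0.721, -0.0, 0.001]
contact_force: [0.7, 0.0, -1.3]
gripper_width: 53.6
grasp_force: 63.4
```

Emit:
step_arm([
  {"dr": [0, 0, 0], "slide": [0, 0, 0], "jaw": 54},
  {"dr": [0, 0, 0], "slide": [0, 0, 0], "jaw": 60},
  {"dr": [0, 0, 0], "slide": [0, 0, 0], "jaw": 85},
  {"dr": [0, 0, 0], "slide": [0, 0, 0], "jaw": 85},
  {"dr": [0, 0, 0], "slide": [0, 0, 0], "jaw": 85},
  {"dr": [0, 0, 0], "slide": [0, 0, -35], "jaw": 85},
  {"dr": [0, 0, 0], "slide": [0, 0, -85], "jaw": 85},
  {"dr": [0, 0, 0], "slide": [0, 0, -140], "jaw": 85},
])

```text
clock: 46.35
position: [523.9, 240.7, 237.8]
ee_rot: [-0.693, 0.721, 0.0, -0.001]
contact_force: [-0.1, 0.8, 0.1]
gripper_width: 84.8
grasp_force: 0.0
```

Emit:
step_arm([
  {"dr": [0, 0, 0], "slide": [30, 0, -20], "jaw": 85},
  {"dr": [0, 0, 0], "slide": [80, 0, -30], "jaw": 85},
  {"dr": [0, 0, 0], "slide": [135, 0, -30], "jaw": 85},
  {"dr": [0, 0, 0], "slide": [190, 0, -30], "jaw": 85},
  {"dr": [0, 0, 0], "slide": [240, 0, -30], "jaw": 85},
  {"dr": [0, 0, 0], "slide": [270, 0, -30], "jaw": 85},
  {"dr": [0, 0, 0], "slide": [280, 0, -30], "jaw": 85},
  {"dr": [0, 0, 0], "slide": [280, 0, -30], "jaw": 85},
])

```text
clock: 47.35
position: [513.1, -38.9, 266.8]
ee_rot: [-0.692, 0.721, 0.0, 0.0]
contact_force: [0.3, -0.1, 0.3]
gripper_width: 85.3
grasp_force: 0.0
```

```bash
python3 - <<'E'
from h import *
i=optics.get_image('top'); a=cv2.imread('pics/top0.png')[165:265,155:265]; b=i[165:265,155:265]
up=lambda m:cv2.convertScaleAbs(cv2.resize(m,None,fx=3.6,fy=3.6,interpolation=cv2.INTER_CUBIC),alpha=1.8,beta=10)
t=np.hstack([up(a),up(b)]); s=cv2.resize(optics.get_image('side')[60:],(t.shape[1]//2,213)); s=np.hstack([s,cv2.resize(i[60:],(t.shape[1]-s.shape[1],213))])
cv2.imwrite('pics/end.png',np.vstack([t,s])); print(t.shape)
E
```

```text
(360, 792, 3)
```

View pics/end.png

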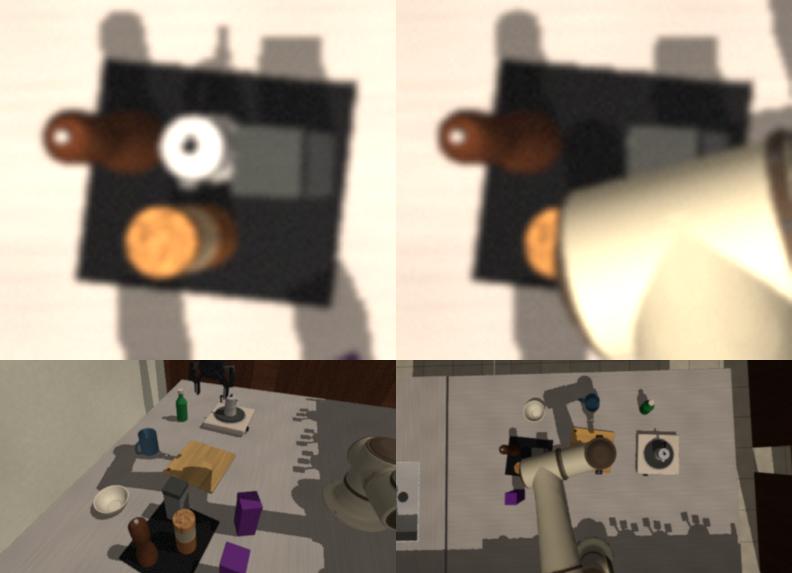

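The mill knob is at (62,137) before and (458-396,137) after. The jar's left edge (125 against 128) and the tin's shadow and lid also match. The pot stands on the hot plate, the board is empty and the bystanders have not moved. Handing in.

```bash
python3 -c "
from bench import arm
print(arm.job_done())"
```

```text
the job is handed in; nothing more can be done
None
```

The pot stands upright about 2 mm from the middle of the hot plate. The mill, tin and jar are back on the tray within a few millimetres of where they stood, as far as the last pictures show with the arm partly hiding the jar and tin. Nothing tipped over, and the job was handed in at about 47 s.

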